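# Stack three turned blanks into a pyramid in the bench cradle

### The job

Build a small pyramid of the three round aluminium blanks in the blue bench cradle. The blank already in the cradle lies near its middle: roll it over to one side, lay the blank that lies on the bench in beside it, and lay the blank that stands on end, turned onto its side, on top in the groove between the two, all three parallel and with their ends even. Set them down gently rather than dropping them, and leave the tally counter, tape roll and marker pen where they are.

Things in the scene. Friction and masses are not known exactly. Their poses are not given: they have to be found in the camera images.
- cradle: blue steel cradle fixed to the bench, open at both ends. Origin: centre of underside; x across, y along the blanks in it, z up. Bed: top 12 mm above the bench, 44 mm long (y). Kerbs along y: inner faces at x = +-51.75 mm, 12 mm thick, top 39 mm above the bench; ears 8 mm high reach to x = +-90 mm. Two blanks fit side by side with 3.5 mm to spare; each overhangs the bed 9 mm at each end.
- cradle_blank: turned aluminium blank, a cylinder of 50 mm diameter, 62 mm long, with a thin shallow groove round its middle; origin at its centre; its own y axis runs along the cylinder. It lies loose in the cradle, its axis along the cradle's y, near the middle of the bed (centre 37 mm above the bench)
- lying_blank: turned aluminium blank, a cylinder of 50 mm diameter, 62 mm long, with a thin shallow groove round its middle; origin at its centre; its own y axis runs along the cylinder. It lies on its side on the bench, free to roll (centre 25 mm above the bench)
- standing_blank: turned aluminium blank, a cylinder of 50 mm diameter, 62 mm long, with a thin shallow groove round its middle; origin at its centre; its own z axis runs along the cylinder. It stands on end on the bench (centre 31 mm above the bench). Resting on the other two in the cradle its centre is about 78 to 80 mm above the bench
- tally_counter: white hand tally counter, 42 mm across, 36 mm high, bystander; origin at the centre of its underside
- tape_roll: masking tape roll lying flat, 86 mm across, 24 mm high, bystander; origin at the centre of its underside
- marker_pen: black and red marker pen, 134 mm long, lying along its y, 22 mm high, bystander; origin at the centre of its underside
Mind the look-alikes: they are no part of the job. Of the things that look like the cradle, the larger one is meant. What is shaped like the cradle_blank but brown is not meant.

How it is judged:
By the outcome, as a careful person would: the job done as asked, in the order asked, and still so for the second after the job is handed in, with the robot touching nothing.
It also fails if it takes over 67 s, if anything falls off the work surface, if the arm or the gripper's body presses on something with over 40 N, if the wrist force passes 120 N, or if a joint passes its speed limit or range.

### The arm

A 7-joint arm with a two-finger parallel gripper is mounted at the origin on a cart in front of the work surface, level with it; the furniture and walls round the work are solid. World frame = base frame: x ahead of the robot, y to its left, z up, the work surface at z = 0. Lengths are in mm, angles in rad, forces in N, time in s.
With the tool pointing down it reaches from about 400 to 875 mm from the base axis. Payload 4.4 kg.
Tool frame: the origin (TCP) lies on the centre line of the jaws, within the pads' length; the fingertips stand 14 mm ahead of it and the grasp point (between the pads) lies 5 mm behind it (tips_ahead is the distance from the TCP to the fingertips, in mm); z points along the fingers, y is the line along which they close (so a half turn about z gives the same grasp; the last joint's range is limited). The gripper opens to 85 mm and grips with 20 to 120 N. Pads are 22 mm wide; open, the fingers measure 114 mm over their backs; the gripper's body (76 mm by 85 mm) begins 54 mm behind the grasp point. The pads swing forward as they close: fully open they stand 13 mm farther back than shut.
Start: joints at [1.066, 0.628, 0.038, 1.517, -0.027, 0.996, -0.02], TCP at [276.182, -588.422, 245.313] pointing down, gripper open.
Joint ranges: [-3.06, 3.06], [-0.37, 2.12], [-1.25, 1.32], [0.18, 2.47], [-1.1, 4.24], [0.23, 1.98], [-2.94, 2.94]. Speed limits (rad/s): [2.57, 2.57, 3.14, 3.14, 3.14, 3.14, 3.14].

### API

Orientations are given as [roll, pitch, yaw] about the fixed x, y, z axes, in that order (R = Rz(yaw) Ry(pitch) Rx(roll)).
In Python, from cell import * gives the robot as it stands.
- The arm moves only by the tool move_arm, never from a script. Its argument "rows" is text: rows parted by semicolons, each of 7 numbers parted by spaces: the shift along the tool's x, y, z scaled (see below), then the turn, a rotation vector about the tool's x, y, z scaled (see below), then the closure, from -1 (fully open) to 1 (shut). A call has 1 to 12 rows; each row is the pose to reach, as a shift and turn from the pose commanded when the call began, along the tool's axes at that moment; what a row does not reach only later rows make up. The controller multiplies each number of a shift by 0.3 m and each number of a turn by pi/2 rad. A row lasts 1/12 s, in which the tool goes at most 41.7 mm and 7.16 degrees, less where a joint would pass 70% of its speed; a pose out of reach is approached as far as the arm can. A call with a number of a shift or a turn outside -1 to 1 is refused whole. A call with a gripper value outside its range is refused whole. The fingers move at their own pace and stop on an object; the grip force is fixed at half the most. Time passes only in rows, so rows that repeat a pose let the fingers close. It gives the time, the measured TCP pose, the force, the opening and the grip force at its end, in the units of the state.
- read_state(): the state, without advancing time (a new reading comes with each control period).
- get_image(name): name is "side" or "top" or "wrist"; returns a dict with "img" (420x560x3 uint8, red, green, blue), "vfov" (degrees; the focal length in pixels is half the picture's height over the tangent of half this angle, whatever the lens; pixels are square), "cx", "cy" (the principal point, pixels), "extrinsics" (4x4, takes a point from camera to world coordinates); the wrist camera has in their place "T_tool_cam" (4x4, takes a point from camera to tool coordinates, whose origin is the TCP and whose axes are the flange's). Camera axes: x right, y up, looking along -z (the intrinsics and any distortion apply to the point x, -y, -z); pixel columns grow to the right and rows downward; lengths in mm; the calibration is good to about 2 mm. A picture is of the moment at which its call begins: read the wrist's pose just before it. There is no depth.
- finish_job(): hands the job in; it is judged then, once.
The state is a dict: "clock": time; "qpos": joint angles; "qd": joint speeds; "tau": joint torques, N m; "eef_pos": TCP position; "tool_rot": TCP orientation; "force": force on the tool from outside, world axes, zero at the start; "torque": the same for the moment, N m; "width": finger opening in mm; "gripper_force": force on a finger pad.
Only numpy, scipy, OpenCV 4.12 (cv2) and the standard library are available. Lean on these libraries where they do the work, as an engineer would, in place of code of your own. Each camera call takes 0.05 s, during which the arm holds its last target. There are 200 camera calls.

## Working session

There is one attempt and no reset: what is moved stays moved. The work goes in short steps, Python scripts to look and compute and a tool call to move; the robot and the scene stay as the last step left them, time stands still between calls to the robot, and variables do not carry over. Pictures are saved under pics/ and viewed, at most 10 in all, crops included, and the job is handed in when it is done.

Besides the shell and the picture viewer there is one more tool, called after ">>>" by a JSON object that holds its "op" and its "data", one argument or row to a line. move_arm: Moves the arm, as the interface text tells. Its arguments: {"type":"object","properties":{"rows":{"type":"string"}},"required":["rows"]}

```bash
mkdir -p pics; ls; python3 - <<'E'
from cell import *
import cv2,numpy as np
s=read_state(); print({k:np.round(v,3).tolist() for k,v in s.items()})
for n in ("side","top"):
    d=get_image(n); cv2.imwrite(f"pics/{n}0.png",d["img"][...,::-1]); print(n,d["vfov"],d["cx"],d["cy"],np.round(d["extrinsics"],3).tolist(),[k for k in d])
E
```

```text
pics
{'clock': 0.0, 'qpos': [1.066, 0.629, 0.038, 1.518, -0.027, 0.996, -0.02], 'qd': [-0.0, -0.001, -0.001, 0.0, -0.0, 0.001, -0.001], 'tau': [-0.001, -56.339, 1.226, -19.345, 0.011, 0.011, 0.0], 'eef_pos': [275.925, -587.841, 244.364], 'tool_rot': [-3.14, 0.0, 0.439], 'force': [0.663, -0.493, -0.36], 'torque': [0.011, -0.031, -0.054], 'gripper_force': 0.0, 'width': 85.414}
side 51.916087839300374 282.0034646206805 208.949401506436 [[-0.604, 0.398, -0.69, -233.939], [-0.797, -0.301, 0.524, 655.596], [0.001, 0.867, 0.499, 594.249], [0.0, 0.0, 0.0, 1.0]] ['img', 'vfov', 'cx', 'cy', 'extrinsics']
top 47.54470143312819 280.54906032240706 201.35329011951637 [[0.023, 0.997, -0.08, 416.604], [-1.0, 0.025, 0.02, 98.721], [0.022, 0.079, 0.997, 1211.532], [0.0, 0.0, 0.0, 1.0]] ['img', 'vfov', 'cx', 'cy', 'extrinsics']
```

View pics/top0.png

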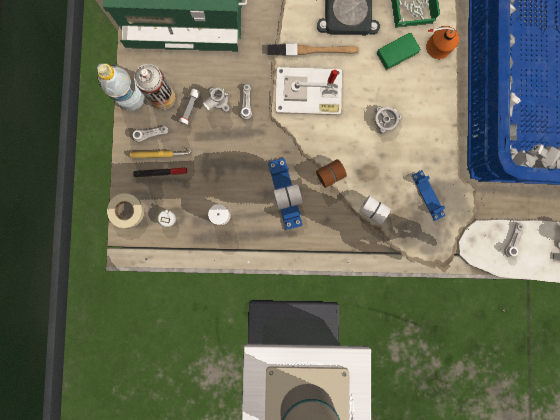

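View pics/side0.png

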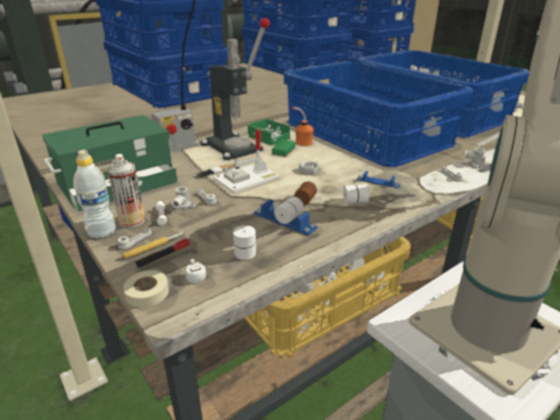

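The top view shows the large cradle with its blank at (286,194), the lying blank at (376,209), the standing blank at (219,215), the brown look-alike at (332,173), the small cradle at (430,195) and the tally at (167,218). The side view agrees, with the standing blank at (244,243), the cradle blank at (290,208) and the lying blank at (356,193).

```bash
cat > h.py <<'E'
from cell import *
import cv2, numpy as np
from scipy.spatial.transform import Rotation as R
def T_state(s):
    T=np.eye(4); T[:3,:3]=R.from_euler('xyz',s['tool_rot']).as_matrix(); T[:3,3]=s['eef_pos']; return T
def grab(n,save=None):
    s=read_state(); d=get_image(n)
    d['T']=T_state(s)@d['T_tool_cam'] if n=='wrist' else d['extrinsics']
    d['f']=d['img'].shape[0]/2/np.tan(np.radians(d['vfov']/2))
    if save: cv2.imwrite(save,d['img'][...,::-1])
    return d
def rays(d,uv):
    uv=np.atleast_2d(np.float64(uv))
    r=np.c_[(uv[:,0]-d['cx'])/d['f'],-(uv[:,1]-d['cy'])/d['f'],-np.ones(len(uv))]
    return d['T'][:3,3],r@d['T'][:3,:3].T
def plane(d,uv,z):
    o,r=rays(d,uv); return o+r*((z-o[2])/r[:,2])[:,None]
def tri(obs):   # [(d,uv)] -> point, closest to all rays
    A=np.zeros((3,3)); b=np.zeros(3)
    for d,uv in obs:
        o,r=rays(d,uv); r=r[0]/np.linalg.norm(r[0]); P=np.eye(3)-np.outer(r,r); A+=P; b+=P@o
    return np.linalg.solve(A,b)
def proj(d,p):
    c=(np.atleast_2d(p)-d['T'][:3,3])@d['T'][:3,:3]
    return np.c_[d['cx']-d['f']*c[:,0]/c[:,2],d['cy']+d['f']*c[:,1]/c[:,2]]
E
python3 - <<'E'
from h import *
np.set_printoptions(precision=1,suppress=True)
a=grab('top');b=grab('side');w=grab('wrist')
for n,u,v,z in (('cradle',(286,194),(287,210),37),('lying',(376,209),(356,193),25),('stand',(219,215),(244,243),31),('tally',(167,218),(196,272),18),('brown',(332,173),(303,196),25)):
    print(n,plane(a,u,z),plane(b,v,z),tri([(a,u),(b,v)]))
print(w['vfov'],w['cx'],w['cy']);print(w['T_tool_cam'])
E
```

```text
cradle [[529.4  62.4  37. ]] [[525.4  62.9  37. ]] [528.9  61.5  34.9]
lying [[ 498.4 -164.3   25. ]] [[ 500.  -164.4   25. ]] [ 498.7 -163.8   25.7]
stand [[473.7 226.7  31. ]] [[473.2 228.4  31. ]] [474.  227.2  30. ]
tally [[463.7 357.1  18. ]] [[459.3 359.6  18. ]] [463.8 357.8  14.3]
brown [[586.4 -52.6  25. ]] [[576.5 -33.3  25. ]] [590.8 -50.9  13.1]
62.53943049538704 282.96684215882107 209.15499843615095
[[  -0.     1.     0.3   72.5]
 [   1.    -0.     0.    -0.6]
 [   0.     0.3   -1.  -127.7]
 [   0.     0.     0.     1. ]]
```

>>> {"op": "move_arm", "data": {
  "rows": ".833 -.867 -.1 0 0 0 -1;.833 -.867 -.1 0 0 0 -1;.833 -.867 -.1 0 0 0 -1;.833 -.867 -.1 0 0 0 -1;.833 -.867 -.1 0 0 0 -1;.833 -.867 -.1 0 0 0 -1;.833 -.867 -.1 0 0 0 -1;.833 -.867 -.1 0 0 0 -1;.833 -.867 -.1 0 0 0 -1"
}}

```text
clock: 1.0
eef_pos: [392.9, -242.8, 275.7]
tool_rot: [-3.141, -0.001, 0.442]
force: [-0.2, 0.2, 0.3]
width: 85.4
gripper_force: 0.0
```

>>> {"op": "move_arm", "data": {
  "rows": ".687 -.693 -.083 0 0 .28 -1;.687 -.693 -.083 0 0 .28 -1;.687 -.693 -.083 0 0 .28 -1;.687 -.693 -.083 0 0 .28 -1;.687 -.693 -.083 0 0 .28 -1;.687 -.693 -.083 0 0 .28 -1;.687 -.693 -.083 0 0 .28 -1;.687 -.693 -.083 0 0 .28 -1;.687 -.693 -.083 0 0 .28 -1;.687 -.693 -.083 0 0 .28 -1"
}}

```text
clock: 1.83
eef_pos: [490.3, 30.2, 300.1]
tool_rot: [3.142, 0.0, 0.002]
force: [0.6, -0.2, -1.3]
width: 85.6
gripper_force: 0.0
```

```bash
python3 - <<'E'
from h import *
np.set_printoptions(precision=1,suppress=True)
w=grab('wrist','pics/w1.png'); np.savez('w1.npz',**w)
print(proj(w,[[529,62,37],[498.5,-164,25],[474,227,31]]))
E
```

```text
[[255.1 136.7]
 [449.7 162.9]
 [115.7 183.7]]
```

View pics/w1.png

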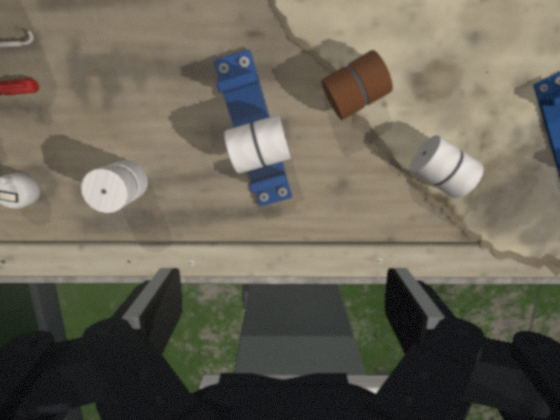

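The wrist view shows the cradle blank at (257,145), the lying blank at (447,166) and the standing blank with its top face at (105,190). The cradle ear bolts are near (223,68), (243,62), (264,197) and (282,192).

```bash
cat >> h.py <<'E'
def white(d,s=60,v=150):
    q=cv2.cvtColor(d['img'],cv2.COLOR_RGB2HSV); return cv2.morphologyEx(((q[...,1]<s)&(q[...,2]>v)).astype(np.uint8)*255,cv2.MORPH_CLOSE,np.ones((7,7)))
def blue(d):
    q=cv2.cvtColor(d['img'],cv2.COLOR_RGB2HSV); return ((q[...,0]>98)&(q[...,0]<125)&(q[...,1]>120)).astype(np.uint8)*255
def blobs(m,amin=100):
    n,l,st,c=cv2.connectedComponentsWithStats(m)
    out=[]
    for i in range(1,n):
        if st[i,4]>=amin:
            k=max(cv2.findContours((l==i).astype(np.uint8),cv2.RETR_EXTERNAL,cv2.CHAIN_APPROX_NONE)[0],key=cv2.contourArea)
            out.append((c[i],st[i],cv2.minAreaRect(k),k))
    return out
E
python3 - <<'E'
from h import *
np.set_printoptions(precision=1,suppress=True)
w=grab('wrist');g=cv2.cvtColor(w['img'],cv2.COLOR_RGB2GRAY)
q=cv2.cvtColor(w['img'],cv2.COLOR_RGB2HSV)
for p in ((447,160),(114,186),(250,140),(150,120),(490,110),(95,200),(455,185)): print(p,q[p[1],p[0]])
for c,s,r,k in blobs(white(w),300): print('W',c,s,np.array(r[0]),np.array(r[1]),r[2])
for c,s,r,k in blobs(blue(w),150): print('B',c,s,np.array(r[0]),np.array(r[1]),r[2])
t=grab('top');s_=grab('side')
for n,d,b in(('t',t,(150,150,420,240)),('s',s_,(160,150,400,300))):
    for c,s,r,k in blobs(white(d),60):
        if b[0]<c[0]<b[2] and b[1]<c[1]<b[3]: print(n,c,s,np.array(r[0]),np.array(r[1]),r[2])
E
```

```text
(447, 160) [ 17  10 224]
(114, 186) [ 15  17 215]
(250, 140) [ 17  13 177]
(150, 120) [ 19  56 146]
(490, 110) [ 18  56 151]
(95, 200) [ 20  15 209]
(455, 185) [ 19  16 176]
W [445.1  66.1] [  273     0   287   212 26783] [416.  105.5] [211. 286.] 90.0
W [255.2 144.9] [ 223  117   66   55 2451] [254.6 145.2] [43.6 60.5] 72.89727020263672
W [110.2 188.5] [  79  165   66   49 2265] [112.2 188.9] [45.4 66.6] 81.8698959350586
W [ 15.2 193. ] [  0 177  36  32 922] [ 17.5 192.5] [31. 35.] 90.0
W [355.6 214.2] [ 274  181  150   54 1798] [348.5 216.1] [ 41.  143.9] 69.7493667602539
W [275.3 260.2] [    0   229   560    53 16164] [279.5 255.5] [ 51.1 559.2] 89.72716522216797
B [238.5  82.2] [ 213   50   52   64 1608] [236.4  86.3] [66.2 39.9] 74.47589111328125
B [550.6 113.4] [ 533   71   27  106 1348] [546.  123.5] [ 26. 105.] 0.0
B [269.  186.8] [249 174  40  30 524] [268.3 189.3] [23.4 35.9] 74.05460357666016
t [391.6 157. ] [  270     0   290   353 40778] [400.4 154.7] [373.1 221.1] 66.63088989257812
t [219.  214.1] [208 203  23  22 379] [219.  214.5] [21.9 20.5] 45.0
t [166.4 218.1] [158 209  18  18 232] [166.5 218. ] [16.3 16.3] 45.0
s [264.1 217.7] [   70   136   424   211 31307] [281.6 175.6] [197.3 414.3] 63.75864791870117
s [357.6 263.1] [351 258  13  12  87] [356.6 263.2] [ 7.2 15.2] 63.43495178222656
```

>>> {"op": "move_arm", "data": {
  "rows": "-.113 -.107 .333 0 0 0 -1;-.113 -.107 .333 0 0 0 -1;-.113 -.107 .333 0 0 0 -1;-.113 -.107 .333 0 0 0 -1;-.113 -.107 .333 0 0 0 -1"
}}

```text
clock: 2.45
eef_pos: [455.9, 60.1, 200.1]
tool_rot: [3.141, 0.002, -0.002]
force: [1.8, -0.3, 0.4]
width: 85.4
gripper_force: 0.0
```

```bash
python3 - <<'E'
from h import *
np.set_printoptions(precision=1,suppress=True)
w1=dict(np.load('w1.npz')); 
w=grab('wrist','pics/w2.png'); np.savez('w2.npz',**w)
for n,d in (('w1',w1),('w2',w)):
    m=white(d,32,110); B=blue(d)
    for c,s,r,k in blobs(m,300): print(n,'W',c,s,np.array(r[0]),np.array(r[1]),r[2])
    for c,s,r,k in blobs(B,150): print(n,'B',c,s,np.array(r[0]),np.array(r[1]),r[2])
print(w['T'])
E
```

```text
w1 W [256.7 144.2] [ 224   99   67   75 2746] [254.2 137.5] [68.7 60.5] 74.74488067626953
w1 W [447.5 166. ] [ 410  136   74   62 2683] [447.3 166.7] [68.  43.5] 33.6900634765625
w1 W [113.4 185.9] [  81  160   67   54 2591] [113.7 185.4] [47.9 66.2] 63.43495178222656
w1 W [ 17.8 190.5] [   0  173   40   36 1172] [ 19.5 190.5] [39. 35.] 0.0
w1 W [487.4 280.2] [407 270 153  14 843] [482.8 280. ] [152.5  11.9] 3.012787342071533
w1 W [ 72.8 279.1] [  0 276 154   7 863] [ 76.5 279. ] [  6. 153.] 90.0
w1 W [283.8 279.8] [ 181  277  205    7 1350] [283. 280.] [  6. 204.] 90.0
w1 W [368.1 381.6] [349 376  37  17 388] [367. 384.] [16. 36.] 90.0
w1 B [240.7  82.8] [ 216   51   50   63 1581] [238.5  86.2] [64.8 39.6] 75.3236083984375
w1 B [551.3 113.1] [ 535   73   25  100 1179] [547.  122.5] [99. 24.] 90.0
w1 B [270.8 187.3] [251 175  40  30 509] [270.4 190. ] [23.5 35.3] 72.89727020263672
w2 W [284.3 112.2] [ 238   61   92   93 5282] [282.5 106.5] [82.7 84.6] 75.96376037597656
w2 W [539.5 144.2] [ 505  101   55   85 2631] [532. 143.] [84. 54.] 90.0
w2 W [ 85.1 172.3] [  38  139   97   70 5030] [ 86.9 174.3] [65.2 96.3] 80.13418579101562
w2 W [ 64.3 295.2] [  0 291 129   9 975] [ 64. 295.] [  8. 128.] 90.0
w2 W [283.4 294.8] [ 182  291  202    9 1646] [282.5 295. ] [  8. 201.] 90.0
w2 W [498.4 294.3] [436 290 124   9 954] [497.5 294. ] [  8. 123.] 90.0
w2 B [259.4  35.3] [ 223    0   71   75 3241] [257.9  36. ] [84.8 55.7] 78.2317123413086
w2 B [298.7 174.7] [ 272  156   52   42 1093] [299.3 177.1] [32.6 48.4] 72.55281066894531
[[ -0.    1.    0.3 528.3]
 [ -1.   -0.   -0.   60.5]
 [  0.   -0.3   1.  327.7]
 [  0.    0.    0.    1. ]]
```

View pics/w2.png

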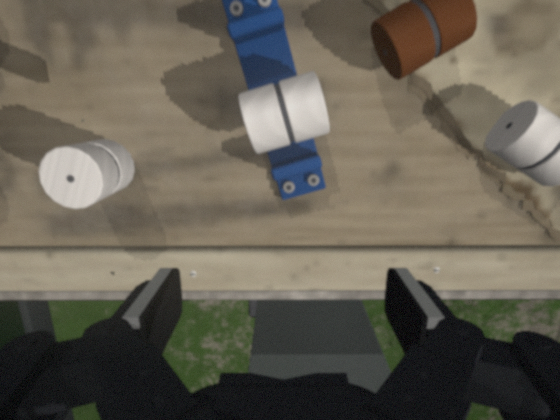

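The second view puts the cradle blank at (284,112), the standing blank's top-face dot at (70,178), the lying blank's end-face dot at (510,126) and the near ear bolts at (289,187) and (313,180).

```bash
cat > m.py <<'E'
from h import *
np.set_printoptions(precision=1,suppress=True)
D=[dict(np.load('w1.npz')),dict(np.load('w2.npz'))]
def solid(d,c,r=60):   # filled white blob at pixel c
    m=cv2.morphologyEx(white(d,32,110),cv2.MORPH_OPEN,np.ones((9,9)))
    b=min(blobs(m,300),key=lambda b:np.hypot(*(b[0]-c))); f=np.zeros_like(m); cv2.drawContours(f,[b[3]],-1,255,-1); return f,b
def dark(d,f,er=9,k=19,th=12):
    g=cv2.cvtColor(d['img'],cv2.COLOR_RGB2GRAY); bh=cv2.morphologyEx(g,cv2.MORPH_BLACKHAT,np.ones((k,k)))
    return ((bh>th)&(cv2.erode(f,np.ones((er,er)))>0)).astype(np.uint8)*255
if __name__=='__main__':
    for n,cs in (('cr',((256,144),(284,112))),('ly',((447,166),(539,144))),('st',((113,186),(85,172)))):
        for i,d in enumerate(D):
            f,b=solid(d,cs[i]); print(n,i,b[1],np.array(b[2][0]),np.array(b[2][1]),b[2][2])
            for c,s,r,k in blobs(dark(d,f),4): print('   dark',c,s,np.array(r[1]),r[2])
    for i,d in enumerate(D):
        B=blue(d); C=cv2.morphologyEx(B,cv2.MORPH_CLOSE,np.ones((15,15)))&~B
        for c,s,r,k in blobs(C,20): print('hole',i,c,s)
E
python3 m.py
```

```text
cr 0 [ 224  116   65   57 2710] [256.1 144.4] [48.6 60.5] 74.74488067626953
   dark [256.3 145.4] [250 128  15  34 218] [35.7  7. ] 71.56505584716797
cr 1 [ 239   73   90   79 5234] [283.9 111.8] [66.7 84.7] 74.87599182128906
   dark [284.3 113.1] [274  88  22  50 425] [53.   8.7] 72.89727020263672
ly 0 [ 412  137   71   60 2660] [447.7 166.3] [67.6 43.7] 34.99201965332031
   dark [428.2 152.5] [416 141  24  25 186] [ 9.2 31.8] 45.0
   dark [454.9 168.8] [444 156  21  27 175] [ 7.4 29.7] 34.2868766784668
ly 1 [ 508  107   52   79 2563] [533.5 146. ] [78. 51.] 90.0
   dark [557.7 121.2] [556 120   4   4  13] [3. 3.] 90.0
   dark [550.4 153.7] [538 140  22  27 194] [ 8.5 31.8] 45.0
st 0 [  81  161   67   52 2588] [113.7 185.4] [47.9 66.2] 63.43495178222656
   dark [127.  178.2] [111 166  27  29 329] [33.3 14.6] 51.63251495361328
   dark [103.2 190.8] [100 187   8   8  52] [7. 7.] 90.0
st 1 [  39  140   96   69 5027] [ 86.9 174.3] [65.2 96.3] 80.13418579101562
   dark [105. 164.] [ 79 145  42  44 777] [51.5 23.4] 55.00798034667969
   dark [ 69.8 178.1] [ 65 173  11  11  88] [9.9 9.2] 45
[... 1038 characters left out ...]
7]
hole 1 [402.6 314.5] [388 277  33  74 987]
hole 1 [534.  371.3] [ 483  335   77   85 1781]
hole 1 [463.5 349.5] [456 340  12  20  36]
hole 1 [454.4 374.5] [444 370  19  11  78]
hole 1 [ 12.1 394.2] [   0  372   34   48 1002]
hole 1 [402.7 384.8] [397 372  21  20 116]
hole 1 [310.3 395.1] [297 378  21  37 224]
hole 1 [341.9 391. ] [336 381  15  22 197]
hole 1 [120.7 389.9] [115 385   9   8  23]
hole 1 [279.8 406.3] [268 384  24  36 251]
hole 1 [447.7 405. ] [431 388  34  32 588]
hole 1 [135.1 402.3] [130 398  15  13  70]
hole 1 [368.4 413.3] [339 405  56  15 483]
hole 1 [213.7 416.4] [202 406  33  14 143]
hole 1 [520.2 416.6] [504 411  33   9 135]
hole 1 [ 43.3 418.2] [ 36 417  13   3  30]
```

```bash
python3 - <<'E'
from m import *
a,b=D
st=tri([(a,(103.2,190.8)),(b,(69.8,178.1))]); print('stand dot',st)
n1=tri([(a,(281.7,191)),(b,(312.7,179.3))]);n2=tri([(a,(263.6,196.3)),(b,(288,186.5))]);f2=tri([(a,(224,68.2)),(b,(236,8.3))])
print('near bolts',n1,n2,'far left',f2)
zb=8.
P=plane(a,[(281.7,191),(263.6,196.3),(243.7,61.4),(224,68.2)],zb); print(P)
c=P.mean(0); x=(P[2]+P[3]-P[0]-P[1])[:2]; yv=(P[1]+P[3]-P[0]-P[2])[:2]; print('cradle',c,np.degrees(np.arctan2(x[1],x[0])),np.degrees(np.arctan2(-yv[0],yv[1])),np.linalg.norm(x)/2,np.linalg.norm(yv)/2)
P2=plane(b,[(312.7,179.3),(288,186.5)],zb); print('near in w2',P2)
print('cr groove tri',tri([(a,(256.3,145.4)),(b,(284.3,113.1))]),'rect tri',tri([(a,(256.1,144.4)),(b,(283.9,111.8))]))
# cradle blank from w2: rect corners on plane
f,bb=solid(b,(284,112)); Q=cv2.boxPoints(bb[2]); print(Q, plane(b,Q,62.), plane(b,Q,40.))
ax=lambda g:np.degrees(np.arctan2(*g[1::-1]))
print('lying groove tri',tri([(a,(454.9,168.8)),(b,(550.4,153.7))]))
f,bb=solid(a,(447,166)); Q=cv2.boxPoints(bb[2]); print(Q,plane(a,Q,30.))
E
```

```text
stand dot [475.5 221.2  71.5]
near bolts [461.   32.6  10.2] [452.7  55.5   4.1] far left [601.9  97.1  16.7]
[[460.1  32.5   8. ]
 [453.2  55.1   8. ]
 [609.6  75.3   8. ]
 [602.5  97.8   8. ]]
cradle [531.3  65.2   8. ] 15.970868755410542 17.274612414140567 155.4426521213617 23.64340561172954
near in w2 [[461.   32.6   8. ]
 [454.1  55.8   8. ]]
cr groove tri [522.1  59.3  59.3] rect tri [523.   59.6  58.1]
[[234.3  90.7]
 [316.1  68.6]
 [333.5 133. ]
 [251.8 155.1]] [[538.1  95.8  62. ]
 [552.9  36.7  62. ]
 [507.8  22.4  62. ]
 [491.3  84.4  62. ]] [[538.9  98.7  40. ]
 [555.   34.7  40. ]
 [506.1  19.3  40. ]
 [488.3  86.4  40. ]]
lying groove tri [ 489.4 -171.    26.3]
[[407.5 164.9]
 [432.5 129.1]
 [487.9 167.8]
 [462.9 203.6]] [[ 496.9 -113.1   30. ]
 [ 537.3 -136.9   30. ]
 [ 493.6 -206.6   30. ]
 [ 450.5 -184.2   30. ]]
```

>>> {"op": "move_arm", "data": {
  "rows": ".222 .005 .367 0 0 -.179 -1;.222 .005 .367 0 0 -.179 -1;.222 .005 .367 0 0 -.179 -1;.222 .005 .367 0 0 -.179 -1;.222 .005 .367 0 0 -.179 -1;.222 .005 .367 0 0 -.179 -1"
}}

```text
clock: 3.0
eef_pos: [524.1, 58.7, 91.7]
tool_rot: [3.141, -0.002, 0.278]
force: [-1.0, 0.1, -0.1]
width: 85.4
gripper_force: 0.0
```

```bash
python3 - <<'E'
from m import *
w=grab('wrist','pics/w3.png'); np.savez('w3.npz',**w); s=read_state(); print(s['eef_pos'],s['tool_rot'])
for c,st,r,k in blobs(blue(w),150): print('B',c,st,np.array(r[0]),np.array(r[1]),r[2])
B=blue(w); C=cv2.morphologyEx(B,cv2.MORPH_CLOSE,np.ones((21,21)))&~B
for c,st,r,k in blobs(C,100): print('hole',c,st,plane(w,c,8.))
for c,st,r,k in blobs(white(w,32,110),1000): print('W',c,st,np.array(r[0]),np.array(r[1]),r[2],plane(w,r[0],62.))
E
```

```text
[524.1  59.   92.5] [ 3.1 -0.   0.3]
B [276.3 130.5] [ 234   58   84  144 9290] [275.5 129.5] [143.  83.] 90.0
B [280.8 310.8] [ 243  290   70   38 1829] [277.4 308.5] [36.5 69.2] 88.56790161132812
hole [254.7  78.4] [244  67  22  24 393] [[603.5  98.9   8. ]]
hole [296.9  78.2] [286  67  22  23 385] [[610.2  75.7   8. ]]
hole [403.8 316.2] [389 284  30  60 932] [[480.4 -41.4   8. ]]
hole [268.3 297.1] [252 289  33  17 205] [[469.   54.3   8. ]]
hole [532.3 371.3] [518 358  29  30 224] [[ 462.7 -150.4    8. ]]
hole [554.2 402.3] [547 393  13  27 211] [[ 441.3 -180.1    8. ]]
hole [  6.6 407.2] [  0 395  20  25 349] [[321.3 222.8   8. ]]
W [ 24.  229.6] [   0  187   59   95 3997] [ 29. 234.] [58. 94.] 0.0 [[502.1 181.5  62. ]]
W [280.9 244.5] [  219   199   125    93 10486] [281. 245.] [ 92. 124.] 90.0 [[530.2  62.2  62. ]]
```

View pics/w3.png

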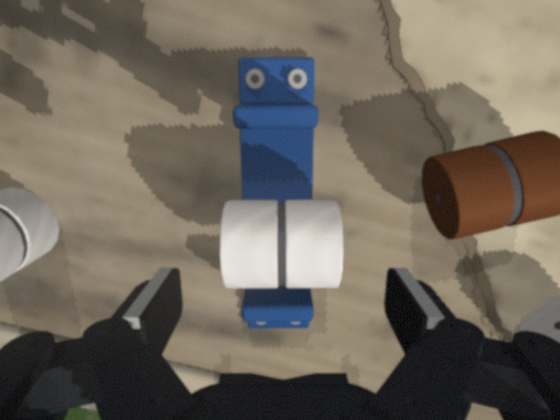

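The view is well aligned. The jaws straddle the cradle blank at (281,245), the far bolts sit level at (255,78) and (297,78), and the cradle centreline is at column 276, about 3.5 mm to the left of the jaw centre.

>>> {"op": "move_arm", "data": {
  "rows": "-.008 -.003 .1 0 0 0 -1;-.008 -.003 .19 0 0 0 -1;-.008 -.003 .19 0 0 0 -1;-.008 -.003 .19 0 0 0 1;-.008 -.003 .19 0 0 0 1;-.008 -.003 .19 0 0 0 1;-.008 -.003 .19 0 0 0 1;-.008 -.003 .19 0 0 0 1;-.008 -.003 .19 0 0 0 1;-.008 -.003 .19 0 0 0 1"
}}

```text
clock: 3.88
eef_pos: [521.9, 60.0, 36.1]
tool_rot: [3.141, -0.004, 0.28]
force: [-1.6, 0.1, 6.7]
width: 61.3
gripper_force: 64.7
```

>>> {"op": "move_arm", "data": {
  "rows": "-.015 -.004 -.002 0 0 0 1;-.03 -.008 -.002 0 0 0 1;-.04 -.01 -.002 0 0 0 1;-.048 -.01 -.002 0 0 0 1;-.048 -.01 -.002 0 0 0 1"
}}

```text
clock: 4.3
eef_pos: [509.8, 59.5, 36.1]
tool_rot: [3.141, -0.01, 0.28]
force: [5.1, 1.0, 8.1]
width: 61.2
gripper_force: 66.4
```

>>> {"op": "move_arm", "data": {
  "rows": "-.005 0 0 0 0 0 1;-.008 0 0 0 0 0 1;-.008 0 0 0 0 0 1"
}}

```text
clock: 4.55
eef_pos: [508.1, 59.1, 36.1]
tool_rot: [3.141, -0.011, 0.28]
force: [5.6, 0.4, 7.0]
width: 61.4
gripper_force: 66.5
```

>>> {"op": "move_arm", "data": {
  "rows": "-.005 0 -.003 0 0 0 1;-.008 0 -.003 0 0 0 1;-.008 0 -.003 0 0 0 1"
}}

```text
clock: 4.8
eef_pos: [506.6, 58.8, 36.3]
tool_rot: [3.141, -0.012, 0.281]
force: [9.1, 1.9, 0.1]
width: 61.5
gripper_force: 67.4
```

>>> {"op": "move_arm", "data": {
  "rows": "0.004 0 0 0 0 0 -1;0.004 0 0 0 0 0 -1;0.004 0 0 0 0 0 -1;0.004 0 0 0 0 0 -1;0.004 0 -.14 0 0 0 -1;0.004 0 -.22 0 0 0 -1;-.235 .7 -.22 0 0 .535 -1;-.235 .7 -.22 0 0 .535 -1;-.235 .7 -.22 0 0 .535 -1;-.235 .7 -.22 0 0 .535 -1;-.235 .7 -.22 0 0 .535 -1;-.235 .7 -.22 0 0 .535 -1"
}}

```text
clock: 5.8
eef_pos: [489.4, -171.8, 100.9]
tool_rot: [3.138, -0.001, -0.485]
force: [1.2, -0.6, -0.6]
width: 85.6
gripper_force: 0.0
```

>>> {"op": "move_arm", "data": {
  "rows": "0 0 0 0 0 0 -1;0 0 0 0 0 0 -1;0 0 0 0 0 0 -1"
}}

```text
clock: 6.05
eef_pos: [491.0, -162.1, 100.5]
tool_rot: [-3.141, 0.002, -0.466]
force: [0.1, 0.5, -0.2]
width: 85.4
gripper_force: 0.0
```

```bash
python3 - <<'E'
from m import *
w=grab('wrist','pics/w4.png'); np.savez('w4.npz',**w); s=read_state(); print(s['eef_pos'],s['tool_rot'])
for c,st,r,k in blobs(white(w,32,110),1000): print('W',c,st,np.array(r[0]),np.array(r[1]),r[2])
E
```

```text
[ 491.3 -161.7  100.5] [-3.1  0.  -0.5]
W [276.2 222.3] [ 220  180  113   86 8463] [275.7 222.9] [112.4  79.8] 3.814074993133545
W [ 15.9 319.5] [   0  297   41   51 1225] [ 20. 322.] [50. 40.] 90.0
```

View pics/w4.png

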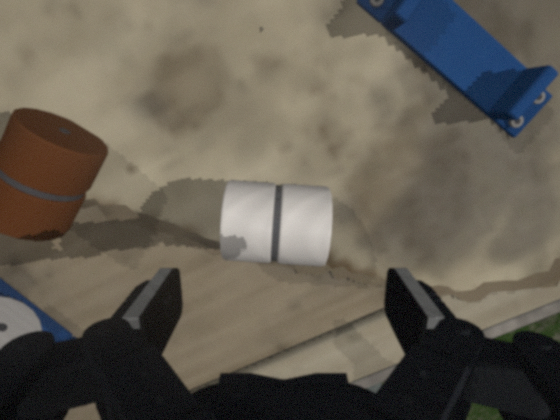

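The lying blank is centred between the jaws at (276,223), tilted about 3.3° in the image. The brown look-alike at (50,175) is clear of the fingers.

>>> {"op": "move_arm", "data": {
  "rows": "0 -.013 .13 0 0 .037 -1;0 -.013 .255 0 0 .037 -1;0 -.013 .255 0 0 .037 -1;0 -.013 .255 0 0 .037 -1;0 -.013 .255 0 0 .037 1;0 -.013 .255 0 0 .037 1;0 -.013 .255 0 0 .037 1;0 -.013 .255 0 0 .037 1;0 -.013 .255 0 0 .037 1;0 -.013 .255 0 0 .037 1;0 -.013 .255 0 0 .037 1"
}}

```text
clock: 7.02
eef_pos: [494.9, -160.7, 27.0]
tool_rot: [-3.14, -0.005, -0.528]
force: [0.3, 1.6, 8.7]
width: 61.2
gripper_force: 65.8
```

>>> {"op": "move_arm", "data": {
  "rows": "0 0 -.1 0 0 0 1;0 0 -.22 0 0 0 1;0 0 -.317 0 0 0 1;0 0 -.317 0 0 0 1;0 0 -.317 0 0 0 1"
}}

```text
clock: 7.43
eef_pos: [494.6, -160.9, 122.0]
tool_rot: [-3.14, -0.006, -0.528]
force: [0.2, 1.4, -3.3]
width: 61.5
gripper_force: 67.9
```

```bash
cat > grip.py <<'E'
from m import *
w=grab('wrist'); s=read_state(); print(s['eef_pos'],s['tool_rot'],s['force'])
f,b=solid(w,(281,270)); Q=cv2.boxPoints(b[2]); print(b[1],b[2])
g=b[3][:,0,:]; col=[(c,g[g[:,0]==c,1].min(),g[g[:,0]==c,1].max()) for c in (250,283,310) if (g[:,0]==c).any()]; print(col)
T=w['T_tool_cam']
for c,t,bt in col:
    r=np.array([[0,-(v-w['cy'])/w['f'],-1] for v in (t,bt)])@T[:3,:3].T; r/=np.linalg.norm(r,axis=1)[:,None]
    m=r.sum(0); m/=np.linalg.norm(m); h=np.arccos(np.clip(r[0]@r[1],-1,1))/2
    print('axis in tool x,z:',(T[:3,3]+m*25/np.sin(h))[[0,2]])
E
python3 grip.py
```

```text
[ 493.3 -160.5  120.5] [-3.1 -0.  -0.5] [ 0.6 -0.6 -3. ]
[ 196  229   83  109 7790] ((236.99996948242188, 283.0), (107.99998474121094, 81.99998474121094), 90.0)
[(250, np.int32(229), np.int32(332))]
axis in tool x,z: [-11.2  28.1]
```

```bash
python3 -c "
from h import *
w=grab('wrist','pics/w5.png')"
```

```text
(no output)
```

View pics/w5.png

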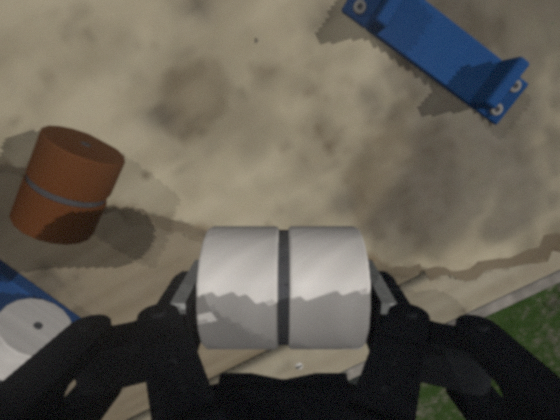

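The blank is held squarely, its silhouette spanning rows 227–348 with the groove at column 284, so its axis lies about 2.5 mm behind the TCP in tool x.

>>> {"op": "move_arm", "data": {
  "rows": "-.207 -.782 0 0 0 -.514 1;-.207 -.782 0 0 0 -.514 1;-.207 -.782 0 0 0 -.514 1;-.207 -.782 0 0 0 -.514 1;-.207 -.782 0 0 0 -.514 1;-.207 -.782 0 0 0 -.514 1;-.207 -.782 0 0 0 -.514 1;-.207 -.782 0 0 0 -.514 1;-.207 -.782 0 0 0 -.514 1;-.207 -.782 0 0 0 -.514 1;-.207 -.782 0 0 0 -.514 1"
}}

```text
clock: 8.45
eef_pos: [557.0, 71.5, 118.7]
tool_rot: [3.141, 0.002, 0.276]
force: [0.7, -0.4, -2.1]
width: 61.2
gripper_force: 67.6
```

```bash
python3 - <<'E'
from m import *
w=grab('wrist','pics/w6.png'); np.savez('w6.npz',**w); s=read_state(); print(s['eef_pos'],s['tool_rot'],s['force'])
B=blue(w); C=cv2.morphologyEx(B,cv2.MORPH_CLOSE,np.ones((21,21)))&~B
for c,st,r,k in blobs(C,60): print('hole',c,st,plane(w,c,8.))
for c,st,r,k in blobs(white(w,32,110),1000): print('W',c,st)
E
```

```text
[557.2  71.8 118.9] [3.1 0.  0.3] [-0.2 -0.1 -1.8]
hole [264.  136.9] [255 128  19  19 287] [[603.1  98.7   8. ]]
hole [299.6 136.8] [291 128  19  19 279] [[609.8  75.5   8. ]]
hole [381.  326.8] [372 307  29  54 613] [[484.  -30.1   8. ]]
hole [502.8 385. ] [ 444  325  116   95 3959] [[ 458.1 -149.9    8. ]]
hole [332.6 404.1] [ 300  380   81   40 1468] [[399.2 -17.1   8. ]]
hole [274.5 388.7] [270 385  18  16  64] [[401.5  35.8   8. ]]
hole [ 55.2 412.6] [ 28 402  53  18 678] [[324.1 213.6   8. ]]
hole [265.8 415.9] [255 402  19  18  87] [[370.8  35.3   8. ]]
hole [187.  415.6] [182 412  11   8  86] [[352.3 102.    8. ]]
W [327.9 288.2] [ 289  208   86  142 9696]
W [ 40.1 273.9] [   0  225   94  108 6987]
W [237.8 289. ] [ 190  227   89  124 9748]
```

View pics/w6.png

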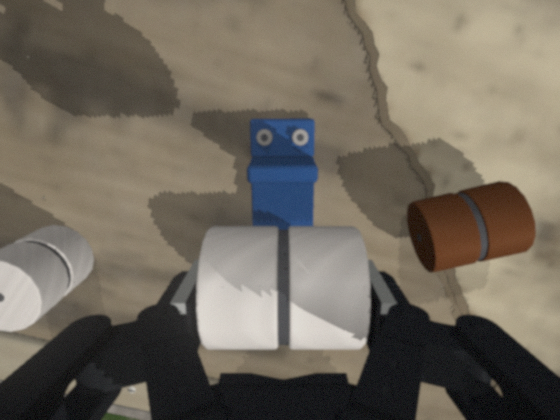

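The held blank is at (283,288), in line with the cradle whose far bolts are at (264,137) and (300,137). It needs about 1.3 mm to the left and 1.2 mm forward.

>>> {"op": "move_arm", "data": {
  "rows": ".004 -.004 .06 0 0 0 1;.004 -.004 .12 0 0 0 1;.004 -.004 .18 0 0 0 1;.004 -.004 .22 0 0 0 1;.004 -.004 .24 0 0 0 1;.004 -.004 .25 0 0 0 1;.004 -.004 .25 0 0 0 1;.004 -.004 .25 0 0 0 1"
}}

```text
clock: 9.17
eef_pos: [557.8, 74.5, 44.5]
tool_rot: [3.141, 0.001, 0.279]
force: [-2.3, -0.4, -3.8]
width: 61.3
gripper_force: 67.8
```

>>> {"op": "move_arm", "data": {
  "rows": "-.002 .001 .008 0 0 0 1;-.002 .001 .014 0 0 0 1;-.002 .001 .014 0 0 0 1"
}}

```text
clock: 9.42
eef_pos: [557.6, 74.2, 40.3]
tool_rot: [3.141, 0.001, 0.279]
force: [-3.7, -1.0, -1.7]
width: 61.0
gripper_force: 67.9
```

>>> {"op": "move_arm", "data": {
  "rows": "-.003 .001 .004 0 0 0 1;-.005 .001 .008 0 0 0 1;-.005 .001 .008 0 0 0 1"
}}

```text
clock: 9.67
eef_pos: [557.6, 74.0, 39.0]
tool_rot: [3.141, -0.002, 0.279]
force: [-3.8, 0.7, 6.9]
width: 61.2
gripper_force: 69.0
```

>>> {"op": "move_arm", "data": {
  "rows": "-.002 0 0 0 0 0 -1;-.002 0 0 0 0 0 -1;-.002 0 0 0 0 0 -1;-.002 0 0 0 0 0 -1;-.002 0 -.1 0 0 0 -1;-.002 0 -.2 0 0 0 -1;-.3 -.3 -.35 0 0 0 -1;-.3 -.3 -.35 0 0 0 -1;-.3 -.3 -.35 0 0 0 -1;-.3 -.3 -.35 0 0 0 -1;-.3 -.3 -.35 0 0 0 -1"
}}

```text
clock: 10.58
eef_pos: [443.3, 137.6, 143.9]
tool_rot: [-3.14, -0.001, 0.284]
force: [0.2, 0.1, -0.9]
width: 85.7
gripper_force: 0.0
```

```bash
python3 - <<'E'
from m import *
w=grab('wrist','pics/w7.png'); np.savez('w7.npz',**w); s=read_state(); print(s['eef_pos'],s['tool_rot'],s['force'],s['qpos'])
print(proj(w,[[475,225,62],[506,58,62],[557,73,62]]))
for c,st,r,k in blobs(white(w,32,110),1000):
    f=np.zeros(w['img'].shape[:2],np.uint8); cv2.drawContours(f,[k],-1,255,-1)
    print('W',c,st,np.array(r[0]),np.array(r[1]),r[2],'on z62 box',plane(w,cv2.boxPoints(r),62.)[:,:2].tolist())
    for c2,s2,r2,k2 in blobs(dark(w,f),20): print('   dark',c2,s2,np.array(r2[1]),r2[2],plane(w,c2,62.))
print('dot z62',plane(D[0],(103.2,190.8),62),plane(D[1],(69.8,178.1),62))
E
```

```text
[445.4 136.5 143.4] [-3.1 -0.   0.3] [ 0.6 -0.3 -0.6] [-0.3  0.5 -0.1  2.1  0.1  0.5 -1.7]
[[158.6 136. ]
 [438.9 164.7]
 [450.9  71. ]]
W [444.3  71.6] [ 383   30  122   85 8816] [443.7  71.6] [120.2  84.5] 0.8550973534584045 on z62 box [[524.8678082463978, 101.58520757439426], [566.7772159417488, 116.96125880310191], [584.364218078189, 53.534563231959424], [543.6130777829096, 33.86475404373357]]
   dark [445.4  72.8] [431  37  24  72 763] [16. 72.] 9.323592185974121 [[555.3  75.6  62. ]]
W [13.2 98.3] [   0   67   33   57 1383] [16. 95.] [32. 56.] 0.0 on z62 box [[456.18564097219263, 316.2351475603699], [487.6786918989437, 317.92443440297836], [492.7493494849963, 300.56260498248184], [461.4915125293136, 298.0895382473507]]
W [163.8 134.2] [ 114   93  103   86 6746] [164.7 136.8] [101.7  84.2] 7.853313446044922 on z62 box [[445.22335311692547, 250.61595885456745], [495.42994480911943, 251.12541149527388], [504.2274437698736, 193.88709775806194], [454.0845500764131, 189.31927637510728]]
   dark [195.9 123.7] [176 101  31  53 507] [57.2 17.2] 67.06790161132812 [[488.2 205.2  62. ]]
  
[... 325 characters left out ...]
.01691506562173]]
   dark [435.  159.3] [424 130  19  60 618] [15.2 59.3] 5.013113975524902 [[508.4  61.6  62. ]]
W [ 70.  265.3] [   0  243  144   44 1321] [ 70.5 265.6] [147.7  10.2] 14.281094551086426 on z62 box [[370.87825366457446, 313.18559765980393], [378.5251497756623, 311.9780054048352], [378.64900090867354, 217.75898101492172], [370.75184131950766, 218.13808690311262]]
W [291.9 321.9] [ 183  290  220   64 2074] [292.4 322. ] [227.8  10.2] 14.393594741821289 on z62 box [[370.9790446303815, 190.48837272086226], [378.93635578888814, 190.34731229498004], [378.7967693140349, 29.375479831895206], [370.40549365844254, 27.94860893296891]]
dot z62 [[473.  226.4  62. ]] [[473.7 227.1  62. ]]
```

View pics/w7.png

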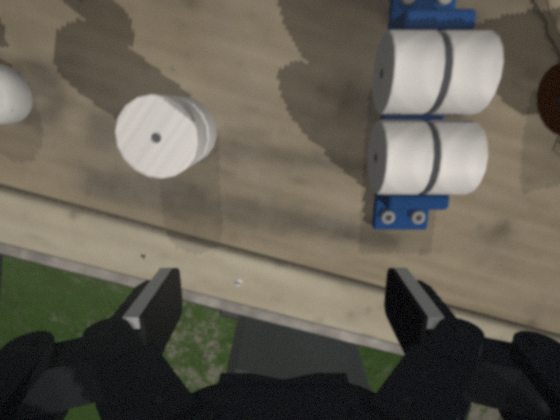

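The two blanks lie side by side and parallel in the cradle, centred at (444,72) and (434,160). The standing blank's dot is at (155,137) and the tally sits untouched at the left edge.

```bash
cat > plan.py <<'E'
from m import *
np.set_printoptions(precision=4,suppress=True)
def Rt(psi,phi): return R.from_euler('z',psi)*R.from_euler('x',np.pi)*R.from_euler('y',np.radians(phi))
def rel(p0,R0,p1,R1):
    sh=R0.inv().apply(np.array(p1)-p0)/300; tv=(R0.inv()*R1).as_rotvec()/(np.pi/2); return np.r_[sh,tv]
E
python3 - <<'E'
from plan import *
d7=dict(np.load('w7.npz'))
print('stand top dot tri',tri([(D[0],(103.2,190.8)),(d7,(155.5,137.2))]),tri([(D[1],(69.8,178.1)),(d7,(155.5,137.2))]))
s=read_state(); p=s['eef_pos']; R0=Rt(.282,0); print(p,s['tool_rot'],s['qpos'])
C=np.array([473.6,226.8,33.]); Rp=Rt(.282,-40); z=Rp.as_matrix()[:,2]; print(z)
pre=C-79*z; print('pre',pre,rel(p,R0,pre,Rp))
E
```

```text
stand top dot tri [473.3533 226.6278  61.7568] [474.0288 226.1985  63.3937]
[445.4151 136.4791 143.4213] [-3.1414 -0.002   0.282 ] [-0.3119  0.5358 -0.0648  2.1173  0.0704  0.4884 -1.7186]
[-0.6174 -0.1789 -0.766 ]
pre [522.3744 240.931   93.5175] [ 0.3433 -0.263   0.1663  0.     -0.4444 -0.    ]
```

>>> {"op": "move_arm", "data": {
  "rows": ".2 -.15 .05 0 -.2 0 -1;.343 -.263 .1 0 -.444 0 -1;.343 -.263 .166 0 -.444 0 -1;.343 -.263 .166 0 -.444 0 -1;.343 -.263 .166 0 -.444 0 -1;.343 -.263 .166 0 -.444 0 -1;.343 -.263 .166 0 -.444 0 -1;.343 -.263 .166 0 -.444 0 -1;.343 -.263 .166 0 -.444 0 -1;.343 -.263 .166 0 -.444 0 -1"
}}

```text
clock: 11.47
eef_pos: [523.0, 239.3, 94.8]
tool_rot: [-3.141, 0.693, 0.279]
force: [-0.1, 0.1, 0.2]
width: 85.5
gripper_force: 0.0
```

```bash
python3 - <<'E'
from plan import *
s=read_state(); p=s['eef_pos']; Rm=R.from_euler('xyz',s['tool_rot']); print(p,s['tool_rot'],s['qpos'],s['force'])
C=np.array([473.6,226.8,33.]); Rp=Rt(.282,-40); print('rot err',np.degrees((Rm.inv()*Rp).as_rotvec()))
z=Rp.as_matrix()[:,2]; print(rel(p,Rm,C-4*z,Rp))
E
```

```text
[523.0426 239.3022  94.7762] [-3.1413  0.6933  0.2788] [-0.3806  1.0845 -0.0962  1.1801 -0.0282  1.5635 -1.7379] [-0.0938  0.1391  0.2013]
rot err [-0.1335 -0.2777 -0.141 ]
[ 0.001  -0.0052  0.2536 -0.0015 -0.0031 -0.0016]
```

>>> {"op": "move_arm", "data": {
  "rows": ".001 -.005 .08 0 0 0 -1;.001 -.005 .16 0 0 0 -1;.001 -.005 .22 0 0 0 -1;.001 -.005 .254 0 0 0 -1;.001 -.005 .254 0 0 0 -1;.001 -.005 .254 0 0 0 1;.001 -.005 .254 0 0 0 1;.001 -.005 .254 0 0 0 1;.001 -.005 .254 0 0 0 1;.001 -.005 .254 0 0 0 1;.001 -.005 .254 0 0 0 1;.001 -.005 .254 0 0 0 1"
}}

```text
clock: 12.47
eef_pos: [477.0, 228.0, 36.1]
tool_rot: [-3.141, 0.694, 0.279]
force: [1.8, -0.1, 5.9]
width: 48.3
gripper_force: 62.3
```

```bash
python3 - <<'E'
from plan import *
s=read_state(); p=s['eef_pos']; Rm=R.from_euler('xyz',s['tool_rot']); print(p,s['tool_rot'],s['force'],s['width'],s['gripper_force'])
C=np.array([473.6,226.8,31.]); print('blank centre in tool',Rm.inv().apply(C-p),'axis in tool',Rm.inv().apply([0,0,1]))
E
```

```text
[476.9646 228.0186  36.1305] [-3.1413  0.6941  0.2793] [ 1.7584 -0.0981  5.9146] 48.28866730822623 62.3062589764595
blank centre in tool [0.5378 0.2455 6.2272] axis in tool [-0.6397 -0.0002 -0.7686]
```

>>> {"op": "move_arm", "data": {
  "rows": "-.06 0 -.07 0 0 0 1;-.14 0 -.17 0 0 0 1;-.256 0 -.307 0 0 0 1;-.256 0 -.307 0 0 0 1;-.256 0 -.307 0 0 0 1"
}}

```text
clock: 12.88
eef_pos: [478.1, 228.9, 157.4]
tool_rot: [-3.14, 0.688, 0.28]
force: [0.4, 0.7, -3.7]
width: 48.4
gripper_force: 63.0
```

```bash
cat > place.py <<'E'
from plan import *
import sys
s=read_state(); p=s['eef_pos']; Rm=R.from_euler('xyz',s['tool_rot']); print(p,s['tool_rot'],s['force'],s['width'],s['qpos'])
h=float(sys.argv[1]); cx,cy=float(sys.argv[2]),float(sys.argv[3])
Rp=Rt(.28+np.pi/2,50.2); off=np.array([.5,.2,6.2])
tgt=np.array([cx,cy,h])-Rp.apply(off); print('tgt',tgt,'row',rel(p,Rm,tgt,Rp),'deg',np.degrees((Rm.inv()*Rp).magnitude()))
print('blank now',p+Rm.apply(off))
E
python3 place.py 140 531.4 66.2
```

```text
[478.0699 228.8546 157.4166] [-3.14    0.6882  0.28  ] [ 0.3779  0.68   -3.7226] 48.42594692025283 [-0.3829  0.9403 -0.1055  1.3409 -0.04    1.5404 -1.7514]
tgt [532.6126  61.2593 143.5845] row [ 0.045   0.5872  0.0218  0.1015  0.7659 -1.0837] deg 119.77923264704384
blank now [474.709  227.69   152.3099]
```

>>> {"op": "move_arm", "data": {
  "rows": "-.05 .1 -.05 .05 .383 -.542 1;-.05 .2 -.05 .05 .383 -.542 1;-.05 .3 -.05 .05 .383 -.542 1;-.05 .3 -.05 .05 .383 -.542 1;-.05 .3 -.05 .05 .383 -.542 1;-.05 .3 -.05 .05 .383 -.542 1;-.05 .3 -.05 .05 .383 -.542 1;-.05 .3 -.05 .05 .383 -.542 1;-.05 .3 -.05 .05 .383 -.542 1;-.05 .3 -.05 .05 .383 -.542 1;-.05 .3 -.05 .05 .383 -.542 1"
}}

```text
clock: 13.8
eef_pos: [497.9, 139.7, 174.0]
tool_rot: [-2.795, -0.079, 1.032]
force: [-0.3, 0.2, -4.4]
width: 48.5
gripper_force: 63.4
```

```bash
python3 place.py 140 531.4 66.2
```

```text
[497.9056 139.7094 173.9652] [-2.7945 -0.0786  1.0318] [-0.2605  0.2207 -4.4231] 48.52041102839252 [ 0.1428  0.6906 -0.4675  1.7793 -0.01    0.9215 -0.7753]
tgt [532.6126  61.2593 143.5845] row [-0.1725  0.2495  0.0033  0.0457  0.3866 -0.5468] deg 60.408892053490916
blank now [496.7507 141.5206 168.1243]
```

>>> {"op": "move_arm", "data": {
  "rows": "-.06 .09 0 .046 .387 -.547 1;-.12 .17 0 .046 .387 -.547 1;-.172 .25 .003 .046 .387 -.547 1;-.172 .25 .003 .046 .387 -.547 1;-.172 .25 .003 .046 .387 -.547 1;-.172 .25 .003 .046 .387 -.547 1;-.172 .25 .003 .046 .387 -.547 1;-.172 .25 .003 .046 .387 -.547 1;-.172 .25 .003 .046 .387 -.547 1;-.172 .25 .003 .046 .387 -.547 1;-.172 .25 .003 .046 .387 -.547 1"
}}

```text
clock: 14.72
eef_pos: [533.9, 62.7, 143.6]
tool_rot: [3.141, -0.877, 1.852]
force: [-0.0, 0.5, -4.0]
width: 48.1
gripper_force: 63.5
```

```bash
python3 place.py 140 531.4 66.2
```

```text
[533.8822  62.7402 143.5938] [ 3.1415 -0.8773  1.8524] [-0.0422  0.5084 -4.0148] 48.13555573892225 [ 0.7742  1.1109 -0.9643  1.6891  0.013   0.9649  0.3146]
tgt [532.6126  61.2593 143.5845] row [-0.0023 -0.0054 -0.0027 -0.0007 -0.0007  0.0007] deg 0.10789035138058976
blank now [532.6612  67.6829 140.0149]
```

>>> {"op": "move_arm", "data": {
  "rows": "-.036 -.005 .027 0 0 0 1;-.07 -.005 .056 0 0 0 1;-.1 -.005 .08 0 0 0 1;-.125 -.005 .1 0 0 0 1;-.14 -.005 .113 0 0 0 1;-.145 -.005 .117 0 0 0 1;-.145 -.005 .117 0 0 0 1;-.145 -.005 .117 0 0 0 1"
}}

```text
clock: 15.38
eef_pos: [532.9, 61.5, 89.5]
tool_rot: [3.136, -0.877, 1.858]
force: [0.1, -0.3, -4.0]
width: 48.4
gripper_force: 63.5
```

```bash
python3 place.py 79 531.4 66.2; python3 - <<'E'
from h import *
out=[]
for n,b in (('side',(230,160,350,250)),('top',(250,150,330,240))):
    d=grab(n); x0,y0,x1,y1=b; c=cv2.resize(d['img'][y0:y1,x0:x1],None,fx=380/(x1-x0),fy=380/(x1-x0),interpolation=cv2.INTER_CUBIC); out.append(cv2.copyMakeBorder(c,0,430-c.shape[0],0,0,cv2.BORDER_CONSTANT) if c.shape[0]<430 else c[:430])
cv2.imwrite('pics/c1.png',np.hstack(out)[...,::-1])
E
```

```text
[532.9128  61.467   89.5203] [ 3.1359 -0.8774  1.8579] [ 0.1033 -0.2606 -4.0079] 48.363866510791546 [ 0.7615  1.1878 -0.9258  1.6911  0.0532  0.9064  0.3491]
tgt [532.6126  61.2593  82.5845] row [-0.018  -0.0012  0.0145  0.0002 -0.0008  0.0029] deg 0.269859843071983
blank now [531.6983  66.4125  85.9431]
```

>>> {"op": "move_arm", "data": {
  "rows": "-.005 -.001 .004 0 0 .002 1;-.01 -.001 .0085 0 0 .002 1;-.01 -.001 .0085 0 0 .002 1"
}}

```text
clock: 15.73
eef_pos: [532.3, 61.0, 84.9]
tool_rot: [3.141, -0.877, 1.852]
force: [0.4, 0.2, -3.9]
width: 48.4
gripper_force: 63.5
```

>>> {"op": "move_arm", "data": {
  "rows": "-.003 0 .002 0 0 0 1;-.005 0 .0043 0 0 0 1;-.005 0 .0043 0 0 0 1"
}}

```text
clock: 15.98
eef_pos: [533.0, 61.3, 83.6]
tool_rot: [3.139, -0.877, 1.853]
force: [0.1, 0.1, -1.9]
width: 48.5
gripper_force: 63.9
```

>>> {"op": "move_arm", "data": {
  "rows": "-.002 0 .0015 0 0 0 1;-.004 0 .003 0 0 0 1;-.004 0 .003 0 0 0 1"
}}

```text
clock: 16.23
eef_pos: [534.0, 61.7, 83.2]
tool_rot: [3.136, -0.878, 1.854]
force: [2.6, -1.1, 4.9]
width: 48.0
gripper_force: 64.3
```

>>> {"op": "move_arm", "data": {
  "rows": "0 0 0 0 0 0 -1;0 0 0 0 0 0 -1;0 0 0 0 0 0 -1;0 0 0 0 0 0 -1;0 0 0 0 0 0 -1;0 0 -.08 0 0 0 -1;0 0 -.2 0 0 0 -1;0 0 -.33 0 0 0 -1;0 0 -.45 0 0 0 -1;0 0 -.45 0 0 0 -1;0 0 -.45 0 0 0 -1"
}}

```text
clock: 17.15
eef_pos: [562.2, -40.2, 168.7]
tool_rot: [3.138, -0.875, 1.851]
force: [-0.2, -0.0, 0.3]
width: 85.5
gripper_force: 0.0
```

```bash
python3 - <<'E'
from h import *
out=[]
for n,b in (('side',(240,165,330,245)),('top',(255,150,325,240)),('wrist',None)):
    d=grab(n,f'pics/f_{n}.png'); np.savez(f'f_{n}.npz',**d); im=d['img']
    if b: im=im[b[1]:b[3],b[0]:b[2]]; im=cv2.resize(im,None,fx=300/im.shape[0],fy=300/im.shape[0],interpolation=cv2.INTER_CUBIC)
    else: im=cv2.resize(im[:, :],(373,280))
    out.append(im)
s=read_state(); print(s['eef_pos'],s['tool_rot'],s['force'],s['width'])
C=np.zeros((590,600,3),np.uint8)
a,b,c=out; C[:300,:a.shape[1]][:, :]=a[:, :600]; x=a.shape[1]
C[:300,x:x+b.shape[1]]=b[:,:600-x]; C[305:585,:373]=c
cv2.imwrite('pics/final.png',C[...,::-1])
E
```

```text
[559.7978399  -37.23212203 167.36341181] [-3.14025268 -0.87872884  1.85306648] [-0.59744665 -0.38339511  0.10226557] 85.18380018954278
```

View pics/final.png

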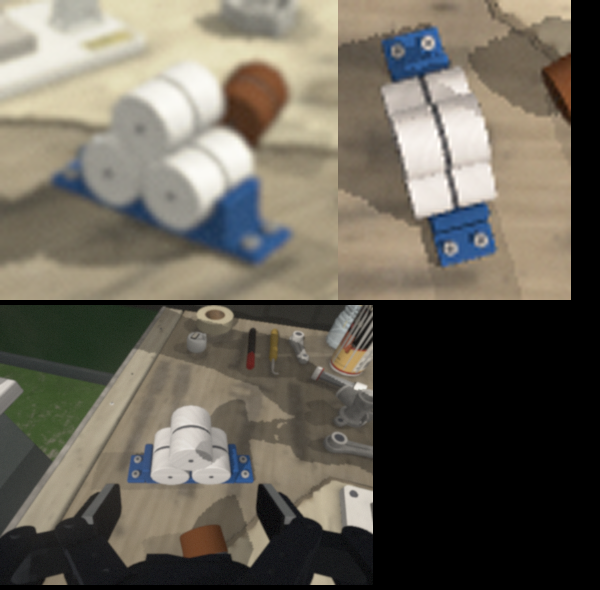

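The pyramid stands, shown in the side crop (left), top crop (right) and wrist view (bottom), with all three blanks parallel. I'll check numerically how even the ends are, using the end-face dots near wrist pixels (255,263), (315,261) and (287,237).

```bash
python3 - <<'E'
from m import *
xc=np.array([.961,.277]); yc=np.array([-.277,.961]); O=np.array([531.8,65.5])
for n,cs in (('wrist',(((255,263),37),((315,261),37),((287,237),79.3))),('side',(((240+130*90/338,165+173*90/338),37),((240+170*90/338,165+197*90/338),37),((240+140*90/338,165+128*90/338),79.3)))):
    d=dict(np.load(f'f_{n}.npz')); g=cv2.cvtColor(d['img'],cv2.COLOR_RGB2GRAY)
    bh=cv2.morphologyEx(g,cv2.MORPH_BLACKHAT,np.ones((11,11))).astype(float)
    for (u,v),z in cs:
        r=5 if n=='wrist' else 3; u0,v0=int(round(u)),int(round(v)); p=bh[v0-r:v0+r+1,u0-r:u0+r+1]; p=np.clip(p-p.max()*.4,0,None)
        yy,xx=np.mgrid[v0-r:v0+r+1,u0-r:u0+r+1]; c=((p*xx).sum()/p.sum(),(p*yy).sum()/p.sum())
        q=plane(d,c,z)[0]; print(n,np.array(c),p.max(),'cradle x,y',(q[:2]-O)@xc,(q[:2]-O)@yc)
E
```

```text
wrist [255.1 258.4] 54.0 cradle x,y -26.09589437261841 -30.28477023092135
wrist [316.8 257.7] 56.4 cradle x,y 26.37273764192562 -29.61275740190576
wrist [286.2 233.5] 60.0 cradle x,y 0.10164412931669561 -30.1621860337863
side [277.  212.6] 7.8 cradle x,y 5.517544841136966 25.36684182819236
side [285. 217.] 20.4 cradle x,y -23.459199207045422 30.50025700599032
side [276.8 198.9] 22.799999999999997 cradle x,y 2.927518189432929 29.244709108602883
```

```bash
python3 -c "
from cell import *
print(finish_job())"
```

```text
the job is handed in; nothing more can be done
None
```

The pyramid is built in the blue cradle and handed in at about 17 s: all three blanks lie parallel, the one end measured is even to about 0.7 mm, and the arm is clear. The first blank was gripped by its ends and slid against the kerb rather than rolled.

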